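Lock out the panel isolator

TASK

Isolate the machine before it is worked on: on the larger switch box, the one with the flat steel lockout hasp, turn the black bar handle anticlockwise a full quarter turn to off, so that it lies across the box. Then swing the hasp out clockwise by its stud until it stands square out over the edge of the box, its padlock hole clear of it, and let go. Leave the small low switch box as it is.

Things in the scene. Friction and masses are not known exactly. Their poses are not given: they have to be found in the camera images.
- isolator: Larger of two grey switch boxes, fixed on the bench face up, 110 x 150 (its y) x 62 mm high, yaw within 0.45 rad. Origin: centre of its underside, z up. In its frame the handle's vertical axis is at x 0, y -32 mm; the hasp's rivet at x +30, y +45 mm. Two cable glands stick out of its +x side (to 76 mm, below 40 mm height).
- isolator_handle (a joint): Isolator's black bar handle, rad. 0 = on, bar along the box's y (long side); grows anticlockwise from above to a stop at 1.57 = off, bar along the box's x. Starts at 0 to 0.2. Bar 70 mm long, 16 wide, centred on its axis, top 100 mm above the box's origin, flat sides free down to 72 mm (34 mm round hub below). Light friction, 0.06 N m; stays where left.
- isolator_hasp (a joint): Isolator's steel hasp on its vertical rivet, rad. 0 = folded, pointing from the rivet along the box's -x; grows clockwise from above; 1.57 = pointing along +y past the box's end (stop 1.60). Starts at 0 to 0.15. Leaf 18 mm wide, top 69 mm above the origin; upright round stud, 14 mm dia, 60 mm from the rivet, top 98 mm; hole 43 mm from the rivet. Friction 0.03 N m; stays.
- small_switch_knob (a joint): Short black knob (40 mm bar) on the other, smaller switch box (84 x 84 mm, 34 mm high, knob top at 54 mm, no hasp), rad. 0 = on, as it starts and must stay; grows anticlockwise. Its centre is 14 to 22 cm from that of the isolator, either nearer the robot or farther away.

How it is judged:
By the outcome, as a careful person would: the job done as asked, in the order asked, and still so for the second after the job is handed in, with the robot touching nothing.
It also fails if it takes over 51 s, if anything falls off the work surface, if the arm or the gripper's body presses on something with over 40 N, if the wrist force passes 120 N, or if a joint passes its speed limit or range.

ROBOT

A 6-joint arm with a two-finger parallel gripper is mounted at the origin on a cart in front of the work surface, level with it; the furniture and walls round the work are solid. World frame = base frame: x ahead of the robot, y to its left, z up, the work surface at z = 0. Lengths are in m, angles in rad, forces in N, time in s.
With the tool pointing down it reaches from about 0.425 to 0.95 m from the base axis. Payload 3.5 kg.
Tool frame: the origin (TCP) lies between the finger pads; the fingertips stand 17 mm ahead of it and the grasp point (between the pads) lies 2 mm behind it; z points along the fingers, y is the direction in which the jaws open and shut (so a half turn about z gives the same grasp; the last joint's range is limited). The gripper opens to 85 mm and grips with 20 to 120 N. Pads are 22 mm wide; open, the fingers measure 114 mm over their backs; the gripper's body (76 mm by 85 mm) begins 54 mm behind the grasp point. The pads swing forward as they close: fully open they stand 13 mm farther back than shut.
Start: joints at [-1.47, 0.286, 1.577, -0, 1.279, -0.15], TCP at [0.168, -0.654, 0.211] pointing down, gripper open.
Joint ranges: [-2.77, 2.77], [-0.9, 2.22], [0.21, 2.48], [-1.53, 4.67], [0.24, 2.81], [-2.84, 2.84]. Speed limits (rad/s): [2.79, 2.79, 3.14, 3.14, 3.14, 3.14].

INTERFACE

Orientations are given as a unit quaternion [x, y, z, w].
In Python, from plant import ctrl gives the robot as it stands.
- The arm moves only by the tool carry_out, never from a script. Its argument "commands" is a list of rows, each an object with "delta_pos": the shift along the tool's x, y, z in m, a list of three; "delta_rot": the turn, a rotation vector about the tool's x, y, z in rad, a list of three; "claw": the opening in per cent of the stroke, from 0 (shut) to 100 (fully open). A call has 1 to 8 rows; each row is the pose to reach, as a shift and turn from the pose measured when the call began, along the tool's axes at that moment; what a row does not reach only later rows make up. A row lasts 1/12 s, in which the tool goes at most 41.7 mm and 7.16 degrees, less where a joint would pass 70% of its speed; a pose out of reach is approached as far as the arm can. A call with a gripper value outside its range is refused whole. The fingers move at their own pace and stop on an object; "force" is the grip in N (left out, the last holds). Time passes only in rows, so rows that repeat a pose let the fingers close. It gives the time, the measured TCP pose, the force and the opening at its end, in the units of the state.
- ctrl.get_state(): the state, without advancing time (a new reading comes with each control period).
- ctrl.read_camera(name): name is "side" or "top" or "wrist"; returns (picture, depth): 420x560x3 uint8, red, green, blue; 420x560 float32, m along the optical axis (not along the pixel's ray), 0 where there is no reading.
- ctrl.camera_info(name): a dict with "fx", "fy", "cx", "cy" (pixels), "rvec" (rotation vector, rad) and "tvec" (3), from world to camera coordinates, as OpenCV has them; the wrist camera has in their place "mount" (4x4, takes a point from camera to tool coordinates, whose origin is the TCP and whose axes are the flange's). Camera axes: x right, y down, z forward; pixel columns grow to the right and rows downward; lengths in m; the calibration is good to about 2 mm. The wrist camera is an equidistant fisheye: a pixel r from the principal point sees the ray r / f radians off the axis. A picture is of the moment at which its call begins: read the wrist's pose just before it. camera_info takes no time and is no camera call.
- ctrl.sign_off(): hands the job in, once; it reports no verdict.
The state is a dict: "time": time; "qpos": joint angles; "dq": joint speeds; "joint_efforts": joint torques, N m; "eef_pos": TCP position; "tcp_rot": TCP orientation; "contact_force": force on the tool from outside, world axes, zero at the start; "wrist_torque": the same for the moment, N m; "opening": opening from 0.0 (shut) to 1.0 (fully open).
Only numpy, scipy, OpenCV 4.12 (cv2) and the standard library are available. Lean on these libraries where they do the work, as an engineer would, in place of code of your own. Each camera call takes 0.05 s, during which the arm holds its last target.

## Working session

There is one attempt and no reset: what is moved stays moved. The work goes in short steps, Python scripts to look and compute and a tool call to move; the robot and the scene stay as the last step left them, time stands still between calls to the robot, and variables do not carry over. Pictures are saved under pics/ and viewed, and the job is handed in when it is done.

Besides the shell and the picture viewer there is one more tool, called as a command line: name --argument value ..., lists and objects as JSON in quotes. carry_out: Moves the arm, as the interface text tells. Its arguments: {"type":"object","properties":{"commands":{"type":"array"},"force":{"type":"number"}},"required":["commands"]}

```bash
mkdir -p pics; ls
python3 - <<'E'
from plant import ctrl
import cv2
s=ctrl.get_state(); print({k:(v if not hasattr(v,'tolist') else v.tolist()) for k,v in s.items()})
for n in ("top","side","wrist"):
    print(n,ctrl.camera_info(n))
for n in ("top","side"):
    p,d=ctrl.read_camera(n); cv2.imwrite(f"pics/{n}0.png",p[:,:,::-1])
    import numpy as np; np.save(f"{n}0_d.npy",d)
E
```

```text
pics
{'time': 0.0, 'qpos': [-1.4700078252781046, 0.2871946433736933, 1.5781773026669677, 5.399976779097686e-05, 1.2785819472928117, -0.15000881372061342], 'dq': [-0.00039662829726484625, -0.0007514729490313146, -0.00014390364990329055, -3.872969924680491e-05, -0.0006883616035514392, 0.000489251519895424], 'joint_efforts': [0.00022736294340575114, -40.59763312339783, -29.26279842853546, -4.246998400958546e-05, 0.005778850754722953, 6.8749021409075795e-06], 'eef_pos': [0.16748451382323187, -0.6531696624870075, 0.2092277421410437], 'tcp_rot': [0.9921481706409319, 0.125062436259645, 5.489058579331956e-05, -0.001179626075618026], 'contact_force': [-0.5763287930594814, -0.20807300969046935, 0.13666182167054536], 'wrist_torque': [0.037941283638522776, 0.0322052763981684, -0.02189621824104726], 'opening': 1.0025493324556936}
top {'fx': 434.01333260588075, 'fy': 434.01333260588075, 'cx': 282.7193429128171, 'cy': 214.67483190483347, 'rvec': array([ 2.14966603, -2.10638808,  0.1172614 ]), 'tvec': array([-0.29007212,  0.52309849,  0.87023002])}
side {'fx': 413.25088959640243, 'fy': 413.25088959640243, 'cx': 281.6963869918556, 'cy': 212.60505027468514, 'rvec': array([ 2.21663352, -0.09082052,  0.07399694]), 'tvec': array([-0.54837168, -0.11240493,  1.09711156])}
wrist {'fx': 325.19226210127806, 'fy': 325.19226210127806, 'cx': 275.1809968045824, 'cy': 207.97859185039118, 'mount': array([[-2.55796089e-04, -9.47435354e-01, -3.19947160e-01,
         8.24648971e-02],
       [ 9.99999956e-01, -1.93952150e-04, -2.25158910e-04,
        -1.75500618e-03],
       [ 1.51269072e-04, -3.19947204e-01,  9.47435361e-01,
        -1.62043700e-01],
       [ 0.00000000e+00,  0.00000000e+00,  0.00000000e+00,
         1.00000000e+00]])}
```

View pics/top0.png

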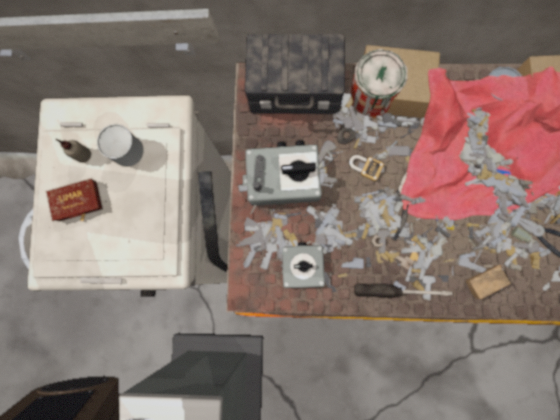

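View pics/side0.png

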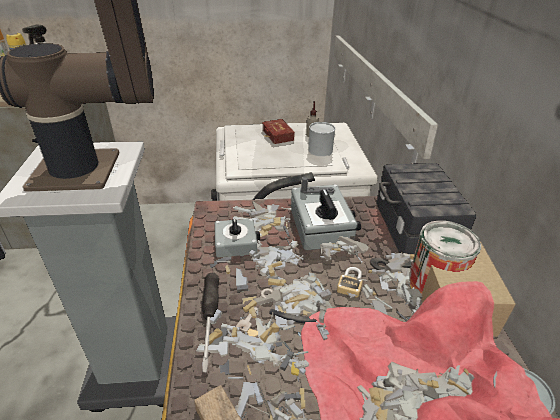

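```bash
cat > h.py <<'E'
import numpy as np, cv2
from plant import ctrl
from scipy.spatial.transform import Rotation as R
def ray(n,uv,z,ci=None):
    ci=ci or ctrl.camera_info(n)
    Rm=R.from_rotvec(ci['rvec']).as_matrix(); t=ci['tvec']
    uv=np.atleast_2d(uv).astype(float)
    d=np.c_[(uv[:,0]-ci['cx'])/ci['fx'],(uv[:,1]-ci['cy'])/ci['fy'],np.ones(len(uv))]@Rm
    o=-Rm.T@t
    s=(z-o[2])/d[:,2]
    return o+s[:,None]*d
def proj(n,P):
    ci=ctrl.camera_info(n)
    K=np.array([[ci['fx'],0,ci['cx']],[0,ci['fy'],ci['cy']],[0,0,1]])
    return cv2.projectPoints(np.atleast_2d(P).astype(float),ci['rvec'],ci['tvec'],K,None)[0][:,0]
E
python3 - <<'E'
import cv2
from h import *
p=cv2.imread('pics/top0.png')
c=p[130:300,230:345]; cv2.imwrite('pics/topcrop.png',cv2.resize(c,None,fx=3.5,fy=3.5,interpolation=cv2.INTER_CUBIC)[:600])
p=cv2.imread('pics/side0.png')
c=p[165:260,200:370]; cv2.imwrite('pics/sidecrop.png',cv2.resize(c,None,fx=4.5,fy=4.5,interpolation=cv2.INTER_CUBIC)[:600])
print(ray('top',[[283,175],[303,266],[275,145]],0.06))
E
```

```text
[[ 0.60709359 -0.27909057  0.06      ]
 [ 0.42286636 -0.32297306  0.06      ]
 [ 0.67050072 -0.26106297  0.06      ]]
```

View pics/topcrop.png

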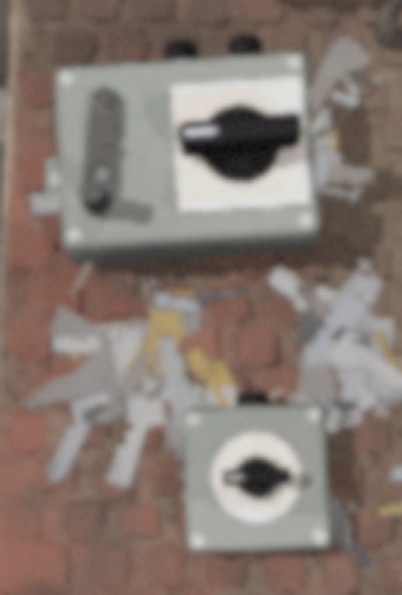

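View pics/sidecrop.png

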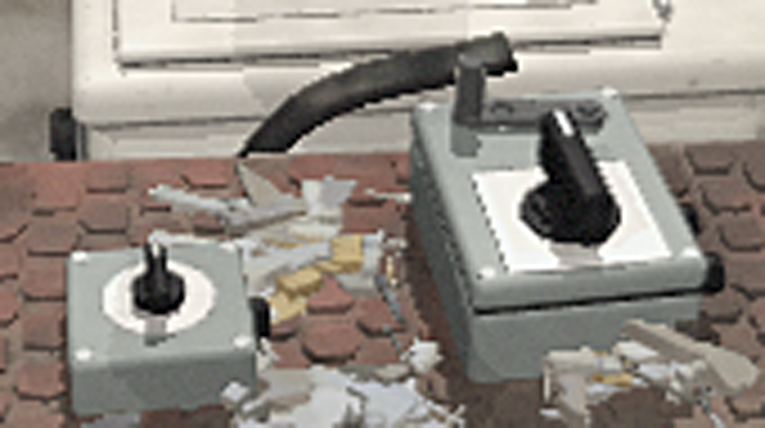

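Run:
```python
from h import *
c=np.array([[57,70],[303,53],[318,237],[63,250]])/3.5+[230,130]
P=ray('top',c,0.062)[:,:2]; print(P)
# order: +x+y, +x-y, -x-y, -x+y
ctr=P.mean(0)
ydir=(P[0]-P[1])+(P[3]-P[2]); xdir=(P[0]-P[3])+(P[1]-P[2])
print(np.linalg.norm(ydir)/2,np.linalg.norm(xdir)/2)
yw=np.arctan2(-ydir[0],ydir[1]); yw2=np.arctan2(xdir[1],xdir[0]); print('ctr',ctr,'yaw',yw,yw2)
# handle direction: bar ends at z=.1
b=ray('top',np.array([[181,132],[299,130]])/3.5+[230,130],0.1); d=b[0]-b[1]; print('bar',b,b.mean(0),np.arctan2(-d[0],d[1]),np.linalg.norm(d))
st=ray('top',np.array([[96,200]])/3.5+[230,130],0.098); rv=ray('top',np.array([[105,98]])/3.5+[230,130],0.069); print(st,rv)
# refine with colour: side view of corners
c2=np.array([[432,105],[607,95],[707,263],[485,272]])/4.5+[200,165]
print('side pts z=.064',ray('side',c2,0.063)) # corner screws in side
c3=np.array([[68,77],[293,62],[306,219],[74,234]])/3.5+[230,130]
print('top screws',ray('top',c3,0.063))
d=np.load('top0_d.npy')
for u,v in ((270,180),(303,266),(300,169),(258,187)): print(d[v,u])
```

```text
[[ 0.65846618 -0.20202249]
 [ 0.67057896 -0.34688117]
 [ 0.56068226 -0.3567893 ]
 [ 0.55060715 -0.20932357]]
0.14658261948159487 0.10921734130774555
ctr [ 0.61008364 -0.27875413] yaw 0.07575633237169768 0.07886593007126838
bar [[ 0.61198833 -0.27783781  0.1       ]
 [ 0.61404297 -0.34371095  0.1       ]] [ 0.61301565 -0.31077438  0.1       ] 0.031180755122301902 0.06590517393549032
[[ 0.5728608  -0.23117353  0.098     ]] [[ 0.63981124 -0.23163653  0.069     ]]
side pts z=.064 [[ 0.56215421 -0.21536514  0.063     ]
 [ 0.65240797 -0.21170627  0.063     ]
 [ 0.67085932 -0.35041316  0.063     ]
 [ 0.56975621 -0.35016953  0.063     ]]
top screws [[ 0.65398046 -0.20880931  0.063     ]
 [ 0.66472239 -0.3410477   0.063     ]
 [ 0.57095696 -0.34971633  0.063     ]
 [ 0.55995931 -0.21552112  0.063     ]]
0.88580066
0.8631753
0.84921235
0.85107815
```

```bash
cat >> h.py <<'E'
def tgt(yaw): # tool down, x axis at yaw
    c,s=np.cos(yaw),np.sin(yaw)
    return R.from_matrix(np.array([[c,s,0],[s,-c,0],[0,0,-1.]]))
def delta(pos,yaw,st=None):
    st=st or ctrl.get_state()
    r=R.from_quat(st['tcp_rot'])
    dp=r.inv().apply(np.array(pos)-st['eef_pos']); dr=(r.inv()*tgt(yaw)).as_rotvec()
    return np.round(dp,4),np.round(dr,3)
def show():
    s=ctrl.get_state(); m=R.from_quat(s['tcp_rot']).as_matrix()
    print('t',round(s['time'],2),'pos',np.round(s['eef_pos'],4),'yaw',round(np.arctan2(m[1,0],m[0,0]),4),'z',np.round(m[:,2],3),'F',np.round(s['contact_force'],1),'T',np.round(s['wrist_torque'],2),'op',round(s['opening'],3),'q',np.round(s['qpos'],2))
E
python3 - <<'E'
from h import *
show()
print(delta([0.613,-0.311,0.20],1.65))
E
```

```text
t 0.1 pos [ 0.1675 -0.6532  0.2094] yaw 0.2508 z [-0.     0.002 -1.   ] F [-0.4  0.2 -0.4] T [ 0.    0.01 -0.02] op 1.007 q [-1.47  0.29  1.58  0.    1.28 -0.15]
(array([ 0.5165, -0.2209,  0.01  ]), array([-0.002, -0.002, -1.399]))
```

carry_out --commands '[{"delta_pos": [0.516, -0.221, 0.01], "delta_rot": [0, 0, -1.4], "claw": 100}, {"delta_pos": [0.516, -0.221, 0.01], "delta_rot": [0, 0, -1.4], "claw": 100}, {"delta_pos": [0.516, -0.221, 0.01], "delta_rot": [0, 0, -1.4], "claw": 100}, {"delta_pos": [0.516, -0.221, 0.01], "delta_rot": [0, 0, -1.4], "claw": 100}, {"delta_pos": [0.516, -0.221, 0.01], "delta_rot": [0, 0, -1.4], "claw": 100}, {"delta_pos": [0.516, -0.221, 0.01], "delta_rot": [0, 0, -1.4], "claw": 100}, {"delta_pos": [0.516, -0.221, 0.01], "delta_rot": [0, 0, -1.4], "claw": 100}, {"delta_pos": [0.516, -0.221, 0.01], "delta_rot": [0, 0, -1.4], "claw": 100}]' --force 25

```text
time: 0.77
eef_pos: [0.4327, -0.4487, 0.2038]
tcp_rot: [0.809, 0.588, 0.001, -0.001]
contact_force: [0.2, -1.5, -0.5]
opening: 0.998
```

Run:
```python
from h import *
show()
print(delta([0.613,-0.311,0.20],1.65))
```

```text
t 0.77 pos [ 0.4327 -0.4487  0.2038] yaw 1.2568 z [-0.     0.002 -1.   ] F [ 0.2 -1.5 -0.5] T [-0.   -0.02  0.06] op 0.998 q [-0.97  0.18  1.72  0.    1.25 -0.65]
(array([0.1866, 0.129 , 0.004 ]), array([-0.001, -0.002, -0.393]))
```

carry_out --commands '[{"delta_pos": [0.187, 0.129, 0.004], "delta_rot": [0, -0.002, -0.393], "claw": 100}, {"delta_pos": [0.187, 0.129, 0.004], "delta_rot": [0, -0.002, -0.393], "claw": 100}, {"delta_pos": [0.187, 0.129, 0.004], "delta_rot": [0, -0.002, -0.393], "claw": 100}, {"delta_pos": [0.187, 0.129, 0.004], "delta_rot": [0, -0.002, -0.393], "claw": 100}, {"delta_pos": [0.187, 0.129, 0.004], "delta_rot": [0, -0.002, -0.393], "claw": 100}, {"delta_pos": [0.187, 0.129, 0.004], "delta_rot": [0, -0.002, -0.393], "claw": 100}, {"delta_pos": [0.187, 0.129, 0.004], "delta_rot": [0, -0.002, -0.393], "claw": 100}, {"delta_pos": [0.187, 0.129, 0.004], "delta_rot": [0, -0.002, -0.393], "claw": 100}]'

```text
time: 1.43
eef_pos: [0.6135, -0.3094, 0.199]
tcp_rot: [0.678, 0.735, -0.0, -0.001]
contact_force: [0.1, -0.5, -0.5]
opening: 1.0
```

Run:
```python
from h import *
show()
s=ctrl.get_state(); np.savez('w1.npz',p=s['eef_pos'],q=s['tcp_rot'])
p,d=ctrl.read_camera('wrist'); cv2.imwrite('pics/w1.png',p[:,:,::-1])
```

```text
t 1.43 pos [ 0.6135 -0.3094  0.199 ] yaw 1.6524 z [-0.002  0.001 -1.   ] F [ 0.1 -0.5 -0.5] T [-0.02  0.05 -0.03] op 1.0 q [-0.61  0.32  1.55 -0.    1.27 -0.7 ]
```

View pics/w1.png

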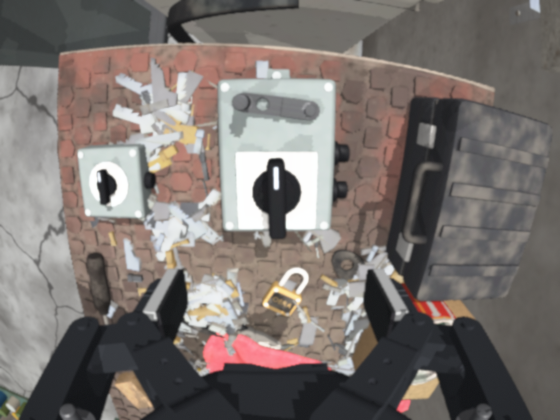

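```bash
cat >> h.py <<'E'
def wray(uv,z,p,q):
    ci=ctrl.camera_info('wrist'); M=ci['mount']
    uv=np.atleast_2d(uv).astype(float)
    x=np.c_[(uv[:,0]-ci['cx'])/ci['fx'],(uv[:,1]-ci['cy'])/ci['fy']]
    th=np.linalg.norm(x,axis=1); 
    d=np.c_[x/th[:,None]*np.sin(th)[:,None],np.cos(th)]
    r=R.from_quat(q); dw=r.apply(d@M[:3,:3].T); o=r.apply(M[:3,3])+p
    return o+((z-o[2])/dw[:,2])[:,None]*dw
E
python3 - <<'E'
from h import *
p=cv2.imread('pics/w1.png'); c=p[60:250,200:365]
cv2.imwrite('pics/w1c.png',cv2.resize(c,None,fx=3.1,fy=3.1,interpolation=cv2.INTER_CUBIC))
E
```

```text
(no output)
```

View pics/w1c.png

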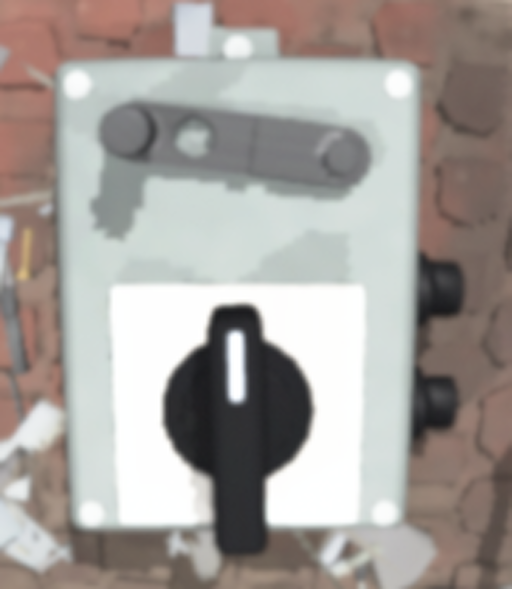

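Run:
```python
from h import *
w=np.load('w1.npz'); p,q=w['p'],w['q']
f=lambda a,z:wray(np.array(a)/3.1+[200,60],z,p,q)
for a,nm in (([(57,62),(420,62),(405,527),(70,525)],'corners'),([(77,84),(398,83),(385,513),(91,514)],'screws')):
    P=f(a,.062)[:,:2]; yd=P[0]-P[3]+P[1]-P[2]; xd=P[1]-P[0]+P[2]-P[3]
    print(nm,P.mean(0),np.linalg.norm(yd)/2,np.linalg.norm(xd)/2,np.arctan2(-yd[0],yd[1]),np.arctan2(xd[1],xd[0]))
b=f([(235,307),(241,552)],.1); d=b[0]-b[1]; print(b.mean(0),np.linalg.norm(d),np.arctan2(-d[0],d[1]))
s=f([(129,132)],.098)[0]; r=f([(345,155)],.069)[0]; print(s,r); v=s-r; print(np.linalg.norm(v[:2]),np.pi-(np.arctan2(v[1],v[0])%(2*np.pi)))
k=f([((np.array([105,185])-[200,60])*3.1)],.054); print('small knob',k)
```

```text
corners [ 0.61182076 -0.27630988] 0.14556047439066286 0.10739507505882329 0.08037492731009893 0.07904897279587929
screws [ 0.61182481 -0.27747827] 0.13442784224723237 0.0942381816318932 0.08345366920230071 0.08559864719578807
[ 0.61417983 -0.30617982  0.1       ] 0.06981101852057965 0.10624074072513204
[ 0.57952308 -0.2277446   0.098     ] [ 0.63867008 -0.22956127  0.069     ]
0.05917489094292536 0.03070482792440421
small knob [[ 0.4302537  -0.31778343  0.054     ]]
```

carry_out --commands '[{"delta_pos": [0, 0, 0.035], "delta_rot": [0, 0, -0.02], "claw": 100}, {"delta_pos": [0, 0, 0.07], "delta_rot": [0, 0, -0.02], "claw": 70}, {"delta_pos": [0, 0, 0.09], "delta_rot": [0, 0, -0.02], "claw": 60}, {"delta_pos": [0, 0, 0.105], "delta_rot": [0, 0, -0.02], "claw": 50}, {"delta_pos": [0, 0, 0.107], "delta_rot": [0, 0, -0.02], "claw": 50}, {"delta_pos": [0, 0, 0.107], "delta_rot": [0, 0, -0.02], "claw": 50}]' --force 25

```text
time: 1.98
eef_pos: [0.6115, -0.3111, 0.0915]
tcp_rot: [0.672, 0.741, -0.001, -0.002]
contact_force: [-0.2, 0.6, -0.9]
opening: 0.499
```

Run:
```python
from h import *
show()
s=ctrl.get_state(); np.savez('w2.npz',p=s['eef_pos'],q=s['tcp_rot'])
p,d=ctrl.read_camera('wrist'); cv2.imwrite('pics/w2.png',p[:,:,::-1])
```

```text
t 1.98 pos [ 0.6115 -0.3111  0.0915] yaw 1.6691 z [-0.003  0.001 -1.   ] F [-0.2  0.6 -0.9] T [-0.   -0.    0.02] op 0.499 q [-0.62  0.42  1.63 -0.    1.09 -0.72]
```

View pics/w2.png

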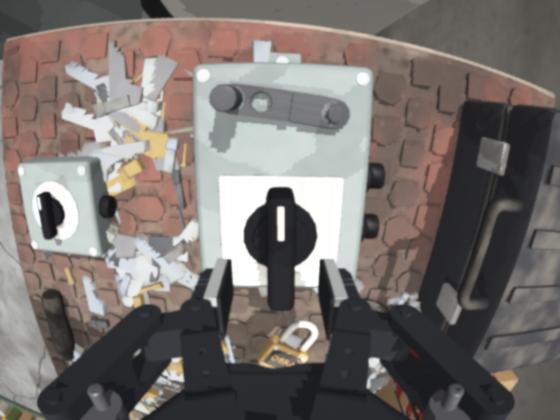

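Run:
```python
from h import *
w=np.load('w2.npz'); p,q=w['p'],w['q']
b=wray([(280.5,188),(281,309)],.1,p,q); print(b,b.mean(0))
print(wray([(280,233)],.07,p,q))
print(wray([(232,265),(322,265)],.078,p,q))
P=wray([(195,66),(371,68),(360,285),(203,284)],.062,p,q); print(P.mean(0))
```

```text
[[ 0.60974107 -0.26848377  0.1       ]
 [ 0.61752991 -0.33990739  0.1       ]] [ 0.61363549 -0.30419558  0.1       ]
[[ 0.6135678  -0.30483167  0.07      ]]
[[ 0.58594906 -0.3258887   0.078     ]
 [ 0.64116275 -0.32039491  0.078     ]]
[ 0.61246799 -0.27597894  0.062     ]
```

carry_out --commands '[{"delta_pos": [0.002, 0.0015, 0], "delta_rot": [0, 0, 0], "claw": 30}, {"delta_pos": [0.002, 0.0015, 0], "delta_rot": [0, 0, 0], "claw": 0}, {"delta_pos": [0.002, 0.0015, 0], "delta_rot": [0, 0, 0], "claw": 0}, {"delta_pos": [0.002, 0.0015, 0], "delta_rot": [0, 0, 0], "claw": 0}, {"delta_pos": [0.002, 0.0015, 0], "delta_rot": [0, 0, 0], "claw": 0}]' --force 25

```text
time: 2.45
eef_pos: [0.6143, -0.3095, 0.0942]
tcp_rot: [0.671, 0.741, -0.0, 0.0]
contact_force: [0.7, -0.6, 0.4]
opening: -0.003
```

Run:
```python
from h import *
show()
```

```text
t 2.45 pos [ 0.6143 -0.3095  0.0942] yaw 1.6697 z [ 0.    -0.001 -1.   ] F [ 0.7 -0.6  0.4] T [ 0.03 -0.04 -0.03] op -0.003 q [-0.61  0.42  1.63 -0.    1.09 -0.71]
```

Run:
```python
from h import *
s=ctrl.get_state(); np.savez('w3.npz',p=s['eef_pos'],q=s['tcp_rot'])
p,d=ctrl.read_camera('wrist'); cv2.imwrite('pics/w3.png',p[:,:,::-1])
p,d=ctrl.read_camera('side'); cv2.imwrite('pics/s3.png',cv2.resize(p[100:300,180:450,::-1],None,fx=2.9,fy=2.9)[:600])
```

```text
(no output)
```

View pics/w3.png

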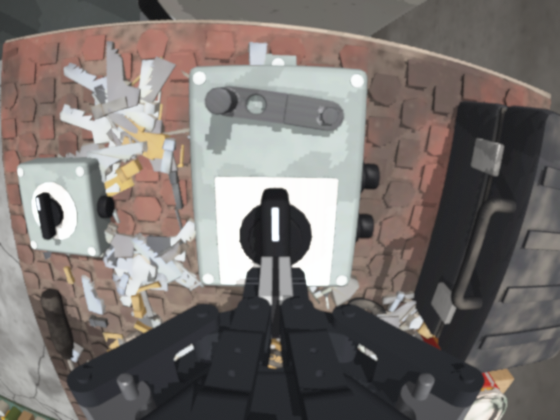

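View pics/s3.png

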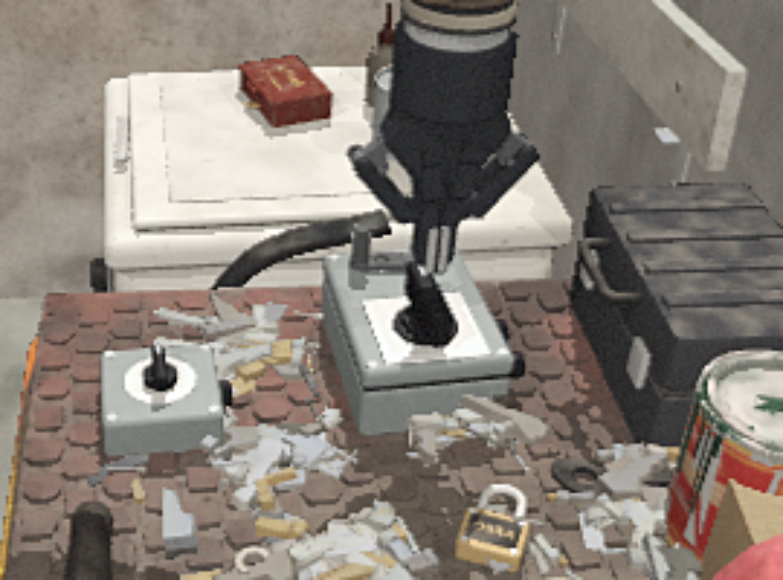

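```bash
cat >> h.py <<'E'
def cloud(n,d):
    ci=ctrl.camera_info(n); v,u=np.mgrid[0:420,0:560]
    X=np.dstack([(u-ci['cx'])/ci['fx']*d,(v-ci['cy'])/ci['fy']*d,d])
    Rm=R.from_rotvec(ci['rvec']).as_matrix()
    return (X-ci['tvec'])@Rm
E
python3 - <<'E'
from h import *
show()
p,d=ctrl.read_camera('side'); C=cloud('side',d); np.save('side3_d.npy',d)
for nm,(x,y) in dict(tipL=(422,262),tipR=(445,262),tipbottom=(432,268),handle=(425,300),bartop=(415,270),label=(470,330),box=(440,362),stud=(360,228)).items():
    u,v=int(180+x/2.9),int(100+y/2.9); print(nm,(u,v),p[v,u],C[v,u].round(4))
# column scan
for v in range(170,202,2): print(v,p[v,331],C[v,331].round(3),p[v,326],C[v,326].round(3))
E
```

```text
t 2.55 pos [ 0.614  -0.3093  0.0936] yaw 1.6696 z [-0.001 -0.    -1.   ] F [0.4 0.6 0.4] T [-0.05  0.01 -0.01] op -0.001 q [-0.61  0.42  1.63 -0.    1.09 -0.71]
tipL (325, 190) [29 33 30] [ 0.6057 -0.3161  0.1244]
tipR (333, 190) [117 114 110] [ 0.6207 -0.3207  0.1268]
tipbottom (328, 192) [163 162 158] [ 0.6109 -0.3212  0.1228]
handle (326, 203) [34 32 34] [ 0.6077 -0.3275  0.1005]
bartop (323, 193) [61 55 58] [ 0.6078 -0.2916  0.1003]
label (342, 213) [244 238 232] [ 0.6465 -0.3169  0.0655]
box (331, 224) [128 129 124] [ 0.6169 -0.3504  0.0644]
stud (304, 178) [130 126 126] [ 0.5761 -0.2326  0.101 ]
170 [31 33 34] [ 0.616 -0.304  0.163] [43 45 47] [ 0.602 -0.322  0.174]
172 [42 44 50] [ 0.616 -0.309  0.161] [37 39 43] [ 0.602 -0.323  0.171]
174 [40 36 41] [ 0.615 -0.312  0.159] [43 46 50] [ 0.603 -0.323  0.166]
176 [32 32 37] [ 0.615 -0.315  0.156] [49 48 47] [ 0.604 -0.321  0.161]
178 [23 23 29] [ 0.614 -0.32   0.154] [41 40 47] [ 0.604 -0.323  0.157]
180 [51 45 47] [ 0.614 -0.321  0.151] [33 32 35] [ 0.605 -0.318  0.149]
182 [39 39 36] [ 0.615 -0.32   0.145] [37 39 43] [ 0.606 -0.318  0.144]
184 [51 49 51] [ 0.616 -0.319  0.14 ] [32 36 40] [ 0.607 -0.316  0.138]
186 [46 43 48] [ 0.616 -0.32   0.136] [30 34 35] [ 0.607 -0.316  0.134]
188 [119 114 113] [ 0.616 -0.322  0.132] [46 51 49] [ 0.607 -0.317  0.13 ]
190 [115 115 112] [ 0.617 -0.321  0.127] [66 68 65] [ 0.607 -0.317  0.125]
192 [156 154 149] [ 0.617 -0.321  0.122] [138 138 136] [ 0.608 -0.318  0.121]
194 [118 123 116] [ 0.637 -0.245  0.064] [192 194 187] [ 0.613 -0.298  0.102]
196 [197 200 195] [ 0.636 -0.249  0.062] [67 66 64] [ 0.612 -0.303  0.101]
198 [109 111 109] [ 0.635 -0.256  0.062] [79 79 76] [ 0.61  -0.312  0.102]
200 [16 16 21] [ 0.619 -0.319  0.101] [27 29 28] [ 0.609 -0.319  0.102]
```

carry_out --commands '[{"delta_pos": [0, 0, 0], "delta_rot": [0, 0, 0], "claw": 50}, {"delta_pos": [0, 0, 0], "delta_rot": [0, 0, 0], "claw": 50}, {"delta_pos": [0, 0, 0], "delta_rot": [0, 0, 0], "claw": 50}, {"delta_pos": [0, 0, 0.015], "delta_rot": [0, 0, 0], "claw": 50}, {"delta_pos": [0, 0, 0.03], "delta_rot": [0, 0, 0], "claw": 50}, {"delta_pos": [0, 0, 0.04], "delta_rot": [0, 0, 0], "claw": 50}, {"delta_pos": [0, 0, 0.042], "delta_rot": [0, 0, 0], "claw": 50}, {"delta_pos": [0, 0, 0.042], "delta_rot": [0, 0, 0], "claw": 50}]' --force 25

```text
time: 3.27
eef_pos: [0.6124, -0.3084, 0.0485]
tcp_rot: [0.671, 0.741, -0.001, -0.003]
contact_force: [-1.0, 0.3, -0.3]
opening: 0.499
```

Run:
```python
from h import *
show()
s=ctrl.get_state(); np.savez('w4.npz',p=s['eef_pos'],q=s['tcp_rot'])
p,d=ctrl.read_camera('wrist'); cv2.imwrite('pics/w4.png',p[:,:,::-1])
p,d=ctrl.read_camera('side'); cv2.imwrite('pics/s4.png',cv2.resize(p[100:300,180:450,::-1],None,fx=2.9,fy=2.9)[:600]); np.save('side4_d.npy',d)
```

```text
t 3.27 pos [ 0.6124 -0.3084  0.0485] yaw 1.6695 z [-0.005  0.002 -1.   ] F [-1.   0.3 -0.3] T [ 0.03 -0.02 -0.04] op 0.499 q [-0.61  0.47  1.65 -0.    1.03 -0.71]
```

View pics/w4.png

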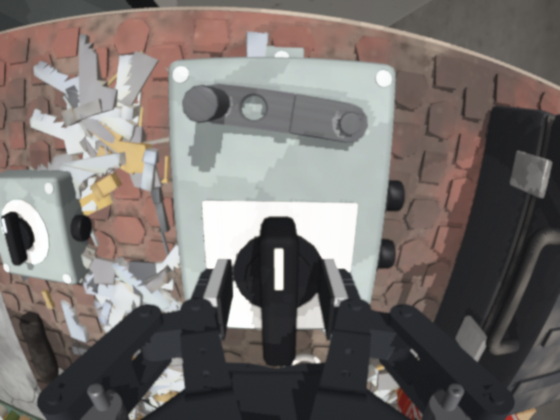

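View pics/s4.png

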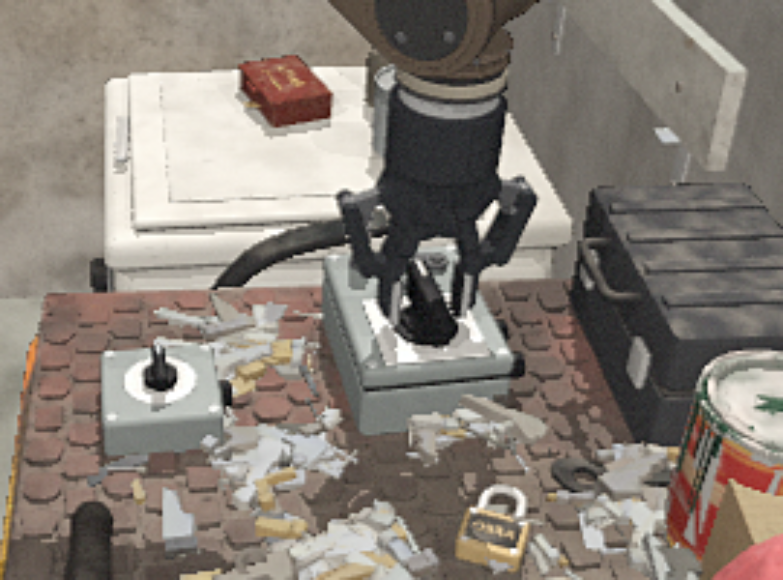

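The fingers now straddle the bar: in the wrist view the bar is at column 279 and the pads are at 232 and 322. The real fingertips are about 27 mm behind the reported TCP rather than 17 mm ahead, so I'll go by the measured offset. Closing now.

carry_out --commands '[{"delta_pos": [0, 0.001, 0], "delta_rot": [0, 0, 0], "claw": 25}, {"delta_pos": [0, 0.001, 0], "delta_rot": [0, 0, 0], "claw": 10}, {"delta_pos": [0, 0.001, 0], "delta_rot": [0, 0, 0], "claw": 5}, {"delta_pos": [0, 0.001, 0], "delta_rot": [0, 0, 0], "claw": 0}, {"delta_pos": [0, 0.001, 0], "delta_rot": [0, 0, 0], "claw": 0}]' --force 25

```text
time: 3.78
eef_pos: [0.6143, -0.3097, 0.0522]
tcp_rot: [0.671, 0.741, -0.001, -0.001]
contact_force: [-5.4, -0.5, 3.1]
opening: 0.178
```

Run:
```python
from h import *
show()
```

```text
t 3.78 pos [ 0.6143 -0.3097  0.0522] yaw 1.6699 z [-0.002 -0.001 -1.   ] F [-5.4 -0.5  3.1] T [0.02 0.74 0.05] op 0.178 q [-0.61  0.47  1.64 -0.    1.03 -0.71]
```

carry_out --commands '[{"delta_pos": [0, -0.001, 0], "delta_rot": [0, 0, -0.1], "claw": 0}, {"delta_pos": [0, -0.001, 0], "delta_rot": [0, 0, -0.2], "claw": 0}, {"delta_pos": [0, -0.001, 0], "delta_rot": [0, 0, -0.3], "claw": 0}, {"delta_pos": [0, -0.001, 0], "delta_rot": [0, 0, -0.4], "claw": 0}, {"delta_pos": [0, -0.001, 0], "delta_rot": [0, 0, -0.4], "claw": 0}]' --force 25

```text
time: 4.2
eef_pos: [0.6138, -0.3099, 0.0523]
tcp_rot: [0.51, 0.86, -0.001, -0.0]
contact_force: [0.2, -0.7, -0.9]
opening: 0.18
```

Run:
```python
from h import *
show()
```

```text
t 4.2 pos [ 0.6138 -0.3099  0.0523] yaw 2.0714 z [-0.001 -0.001 -1.   ] F [ 0.2 -0.7 -0.9] T [-0.   -0.05  0.05] op 0.18 q [-0.61  0.47  1.64 -0.    1.03 -1.11]
```

carry_out --commands '[{"delta_pos": [0, 0, 0], "delta_rot": [0, 0, -0.12], "claw": 0}, {"delta_pos": [0, 0, 0], "delta_rot": [0, 0, -0.24], "claw": 0}, {"delta_pos": [0, 0, 0], "delta_rot": [0, 0, -0.36], "claw": 0}, {"delta_pos": [0, 0, 0], "delta_rot": [0, 0, -0.48], "claw": 0}, {"delta_pos": [0, 0, 0], "delta_rot": [0, 0, -0.6], "claw": 0}, {"delta_pos": [0, 0, 0], "delta_rot": [0, 0, -0.72], "claw": 0}, {"delta_pos": [0, 0, 0], "delta_rot": [0, 0, -0.84], "claw": 0}, {"delta_pos": [0, 0, 0], "delta_rot": [0, 0, -0.96], "claw": 0}]' --force 25

```text
time: 4.87
eef_pos: [0.6131, -0.3109, 0.0522]
tcp_rot: [0.054, 0.999, -0.001, -0.001]
contact_force: [-4.0, -2.6, -0.2]
opening: 0.181
```

Run:
```python
from h import *
show()
```

```text
t 4.87 pos [ 0.6131 -0.3109  0.0522] yaw 3.034 z [-0.002 -0.002 -1.   ] F [-4.  -2.6 -0.2] T [-0.35  0.37 -0.1 ] op 0.181 q [-0.62  0.47  1.64 -0.    1.03 -2.08]
```

carry_out --commands '[{"delta_pos": [0, 0, 0], "delta_rot": [0, 0, -0.08], "claw": 0}, {"delta_pos": [0, 0, 0], "delta_rot": [0, 0, -0.14], "claw": 0}, {"delta_pos": [0, 0, 0], "delta_rot": [0, 0, -0.18], "claw": 0}, {"delta_pos": [0, 0, 0], "delta_rot": [0, 0, -0.2], "claw": 0}, {"delta_pos": [0, 0, 0], "delta_rot": [0, 0, -0.2], "claw": 0}]' --force 25

```text
time: 5.28
eef_pos: [0.6131, -0.3112, 0.0523]
tcp_rot: [-0.045, 0.999, -0.001, -0.001]
contact_force: [-1.8, -1.2, 0.4]
opening: 0.184
```

Run:
```python
from h import *
show()
```

```text
t 5.28 pos [ 0.6131 -0.3112  0.0523] yaw -3.0521 z [-0.002 -0.003 -1.   ] F [-1.8 -1.2  0.4] T [-0.07  0.08 -0.24] op 0.184 q [-0.62  0.47  1.64 -0.    1.03 -2.27]
```

carry_out --commands '[{"delta_pos": [0, 0, 0], "delta_rot": [0, 0, -0.03], "claw": 0}, {"delta_pos": [0, 0, 0], "delta_rot": [0, 0, -0.03], "claw": 0}, {"delta_pos": [0, 0, 0], "delta_rot": [0, 0, -0.03], "claw": 0}]' --force 25

```text
time: 5.53
eef_pos: [0.6131, -0.3112, 0.0523]
tcp_rot: [-0.057, 0.998, -0.001, -0.001]
contact_force: [-0.9, -1.1, -0.8]
opening: 0.183
```

Run:
```python
from h import *
show()
```

```text
t 5.53 pos [ 0.6131 -0.3112  0.0523] yaw -3.0269 z [-0.001 -0.002 -1.   ] F [-0.9 -1.1 -0.8] T [-0.01  0.22 -0.89] op 0.183 q [-0.62  0.47  1.64 -0.    1.03 -2.3 ]
```

carry_out --commands '[{"delta_pos": [0, 0, 0], "delta_rot": [0, 0, 0], "claw": 45}, {"delta_pos": [0, 0, 0], "delta_rot": [0, 0, 0], "claw": 45}, {"delta_pos": [0, 0, 0], "delta_rot": [0, 0, 0], "claw": 45}, {"delta_pos": [0, 0, -0.02], "delta_rot": [0, 0, 0], "claw": 45}, {"delta_pos": [0, 0, -0.05], "delta_rot": [0, 0, 0], "claw": 45}, {"delta_pos": [0, 0, -0.08], "delta_rot": [0, 0, 0], "claw": 45}, {"delta_pos": [0, 0, -0.1], "delta_rot": [0, 0, 0], "claw": 45}, {"delta_pos": [0, 0, -0.1], "delta_rot": [0, 0, 0], "claw": 45}]' --force 25

```text
time: 6.2
eef_pos: [0.6164, -0.3128, 0.1596]
tcp_rot: [-0.058, 0.998, -0.005, 0.004]
contact_force: [0.8, -0.7, 1.7]
opening: 0.449
```

Run:
```python
from h import *
show()
s=ctrl.get_state(); np.savez('w5.npz',p=s['eef_pos'],q=s['tcp_rot'])
p,d=ctrl.read_camera('wrist'); cv2.imwrite('pics/w5.png',p[:,:,::-1])
p,d=ctrl.read_camera('side'); cv2.imwrite('pics/s5.png',cv2.resize(p[100:300,180:450,::-1],None,fx=2.9,fy=2.9)[:600])
print(delta([0.5785,-0.2295,0.15],3.22))
```

```text
t 6.2 pos [ 0.6164 -0.3128  0.1596] yaw -3.0256 z [ 0.009 -0.009 -1.   ] F [ 0.8 -0.7  1.7] T [-0.03 -0.06 -0.03] op 0.449 q [-0.62  0.36  1.58 -0.    1.19 -2.3 ]
(array([0.0257, 0.0852, 0.0032]), array([-0.004,  0.001,  0.037]))
```

View pics/w5.png

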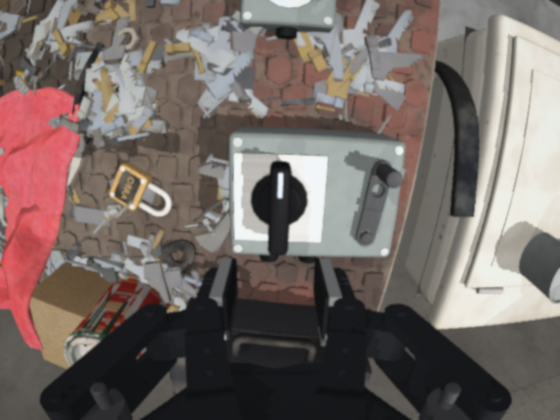

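View pics/s5.png

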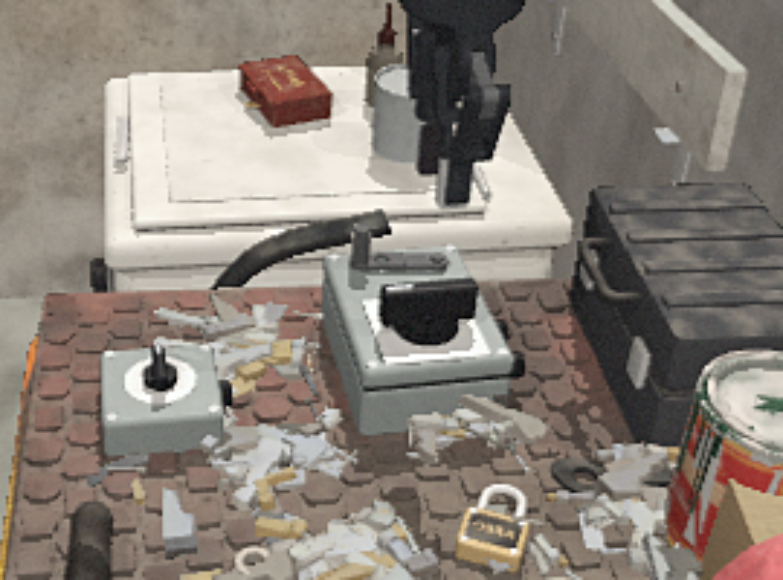

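Run:
```python
from h import *
w=np.load('w5.npz'); p,q=w['p'],w['q']
P=wray([(238,142),(399,150),(386,249),(237,249)],.063,p,q); print(P,P.mean(0))
yd=P[1]-P[0]+P[2]-P[3]; print('yaw',np.arctan2(-yd[0],yd[1])); xd=P[2]-P[1]+P[3]-P[0]; print(np.arctan2(xd[1],xd[0]))
b=wray([(281,166),(278.5,258)],.1,p,q); d=b[1]-b[0]; print('bar',b.mean(0),np.arctan2(d[1],d[0]),np.linalg.norm(d))
print('stud',wray([(390,174)],.098,p,q),'rivet',wray([(365,237)],.069,p,q))
im=cv2.imread('pics/w5.png')
cv2.imwrite('pics/w5c.png',cv2.resize(im[115:275,215:425],None,fx=3.5,fy=3.5,interpolation=cv2.INTER_CUBIC))
```

```text
[[ 0.57000784 -0.34727672  0.063     ]
 [ 0.55875196 -0.21463729  0.063     ]
 [ 0.64935741 -0.20582781  0.063     ]
 [ 0.66420805 -0.34056689  0.063     ]] [ 0.61058132 -0.27707718  0.063     ]
yaw 0.09733028313342432
0.08377983504426344
bar [ 0.61360643 -0.30863629  0.1       ] 0.09484798423178141 0.07130136460849523
stud [[ 0.57379692 -0.2322084   0.098     ]] rivet [[ 0.6370536  -0.23094357  0.069     ]]
```

View pics/w5c.png

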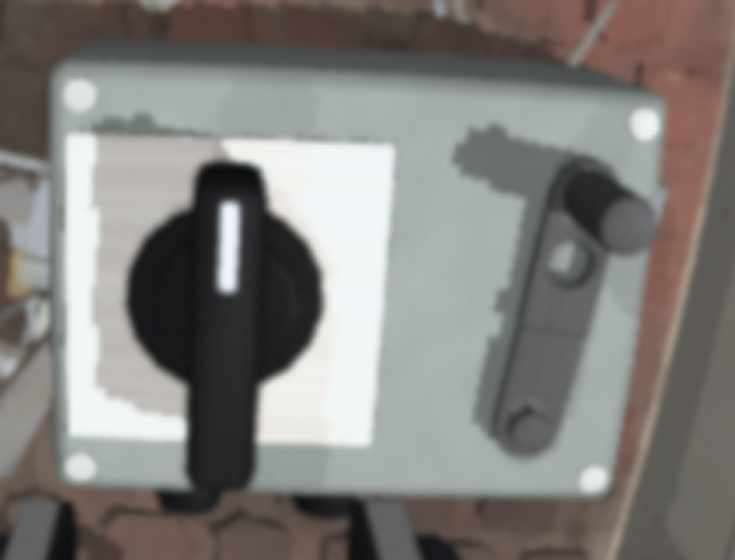

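Run:
```python
from h import *
w=np.load('w5.npz'); p,q=w['p'],w['q']
print('stud',wray([(395,178.4)],.098,p,q),'rivet',wray([(364.4,237)],.069,p,q), 'hub',wray([(215+225/3.5,115+295/3.5)],.073,p,q))
print(delta([0.578,-0.230,0.15],3.22))
```

```text
stud [[ 0.57649144 -0.22756114  0.098     ]] rivet [[ 0.63710958 -0.23148871  0.069     ]] hub [[ 0.61074022 -0.30923456  0.073     ]]
(array([0.0263, 0.0847, 0.0032]), array([-0.004,  0.001,  0.037]))
```

Run:
```python
from h import *
print(delta([0.577,-0.229,0.13],3.11))
print(delta([0.577,-0.229,0.05],3.11))
```

```text
(array([0.0272, 0.0859, 0.0232]), array([-0.004,  0.001,  0.147]))
(array([0.0272, 0.0862, 0.1032]), array([-0.004,  0.001,  0.147]))
```

carry_out --commands '[{"delta_pos": [0.014, 0.04, 0.01], "delta_rot": [-0.004, 0.001, 0.08], "claw": 45}, {"delta_pos": [0.027, 0.08, 0.023], "delta_rot": [-0.004, 0.001, 0.147], "claw": 45}, {"delta_pos": [0.027, 0.086, 0.023], "delta_rot": [-0.004, 0.001, 0.147], "claw": 45}, {"delta_pos": [0.027, 0.086, 0.023], "delta_rot": [-0.004, 0.001, 0.147], "claw": 45}, {"delta_pos": [0.027, 0.086, 0.023], "delta_rot": [-0.004, 0.001, 0.147], "claw": 45}]'

```text
time: 6.72
eef_pos: [0.5766, -0.2282, 0.1286]
tcp_rot: [0.015, 1.0, 0.001, -0.001]
contact_force: [-0.0, -0.4, -0.1]
opening: 0.447
```

Run:
```python
from h import *
show()
print(delta([0.577,-0.229,0.05],3.11))
s=ctrl.get_state(); np.savez('w6.npz',p=s['eef_pos'],q=s['tcp_rot'])
p,d=ctrl.read_camera('wrist'); cv2.imwrite('pics/w6.png',p[:,:,::-1])
```

```text
t 6.72 pos [ 0.5766 -0.2282  0.1286] yaw 3.112 z [-0.002  0.001 -1.   ] F [-0.  -0.4 -0.1] T [-0.02  0.03 -0.04] op 0.447 q [-0.54  0.25  1.78 -0.    1.12 -2.08]
(array([-0.0006, -0.0008,  0.0786]), array([ 0.001, -0.002,  0.002]))
```

View pics/w6.png

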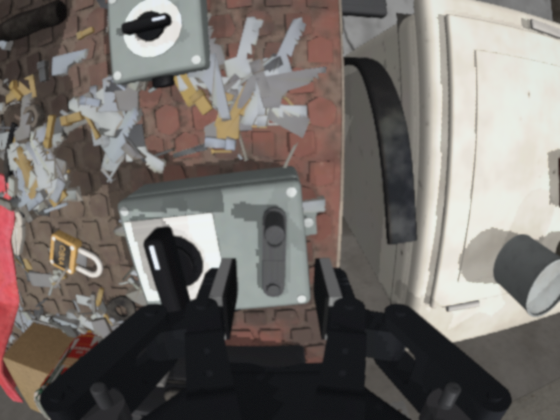

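Run:
```python
from h import *
d=np.load('top0_d.npy'); C=cloud('top',d)
for u,v in ((190,200),(180,150),(120,200),(210,220),(208,180),(120,140),(60,145),(200,130),(228,200)): print((u,v),C[v,u].round(3))
m=(C[...,1]<0.05)&(C[...,1]>-0.2)&(C[...,0]>.4)&(C[...,0]<.85)
Z=np.where(m,C[...,2],-9); print(Z.max(), C[np.unravel_index(Z.argmax(),Z.shape)])
m2=m&(C[...,2]>0.02); print(np.percentile(C[m2],[0,1,50,99],axis=0).round(3))
```

```text
(190, 200) [ 0.566 -0.069 -0.019]
(180, 150) [ 0.675 -0.046  0.001]
(120, 200) [0.559 0.078 0.006]
(210, 220) [ 0.518 -0.123  0.014]
(208, 180) [ 0.601 -0.118  0.03 ]
(120, 140) [0.674 0.06  0.072]
(60, 145) [0.658 0.179 0.084]
(200, 130) [ 0.767 -0.057 -0.127]
(228, 200) [ 0.67  -0.059 -0.587]
0.11227695573312173 [ 0.81312296 -0.19993758  0.11227696]
[[ 0.525 -0.2    0.02 ]
 [ 0.531 -0.2    0.02 ]
 [ 0.607 -0.106  0.031]
 [ 0.812  0.05   0.109]]
```

carry_out --commands '[{"delta_pos": [0, -0.001, 0.03], "delta_rot": [0, 0, 0], "claw": 45}, {"delta_pos": [0, -0.001, 0.06], "delta_rot": [0, 0, 0], "claw": 45}, {"delta_pos": [0, -0.001, 0.075], "delta_rot": [0, 0, 0], "claw": 45}, {"delta_pos": [0, -0.001, 0.077], "delta_rot": [0, 0, 0], "claw": 45}, {"delta_pos": [0, -0.001, 0.077], "delta_rot": [0, 0, 0], "claw": 45}]'

```text
time: 7.18
eef_pos: [0.5774, -0.2314, 0.0518]
tcp_rot: [0.016, 1.0, 0.0, -0.001]
contact_force: [-0.2, 0.2, -0.2]
opening: 0.453
```

Run:
```python
from h import *
show()
s=ctrl.get_state(); np.savez('w7.npz',p=s['eef_pos'],q=s['tcp_rot'])
p,d=ctrl.read_camera('wrist'); cv2.imwrite('pics/w7.png',p[:,:,::-1])
p,d=ctrl.read_camera('side'); cv2.imwrite('pics/s7.png',cv2.resize(p[100:300,180:450,::-1],None,fx=2.9,fy=2.9)[:600])
```

```text
t 7.18 pos [ 0.5774 -0.2314  0.0518] yaw 3.1102 z [-0.002  0.001 -1.   ] F [-0.2  0.2 -0.2] T [-0.01 -0.05  0.04] op 0.453 q [-0.54  0.35  1.82 -0.    0.98 -2.08]
```

View pics/w7.png

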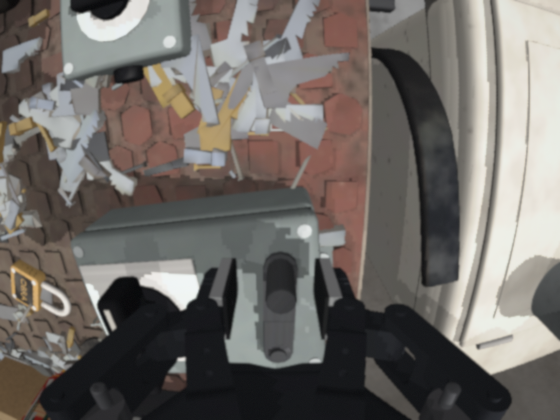

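View pics/s7.png

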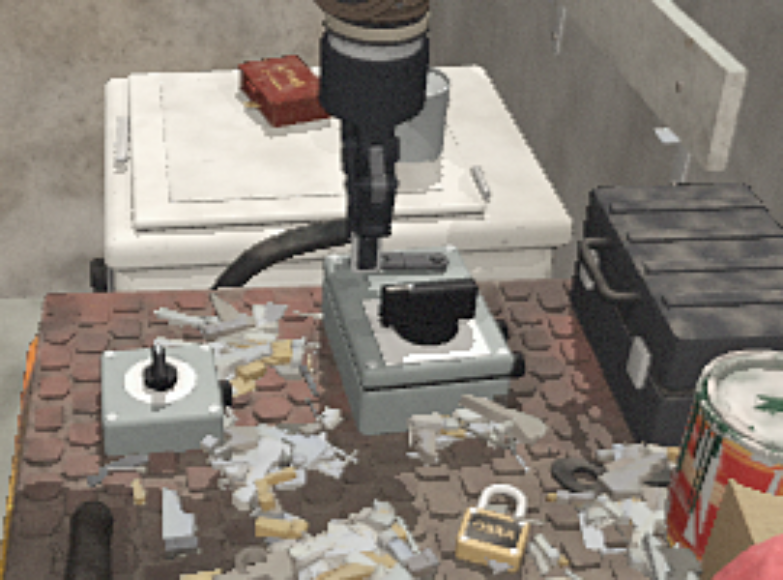

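carry_out --commands '[{"delta_pos": [0, 0.002, 0], "delta_rot": [0, 0, 0], "claw": 25}, {"delta_pos": [0, 0.002, 0], "delta_rot": [0, 0, 0], "claw": 10}, {"delta_pos": [0, 0.002, 0], "delta_rot": [0, 0, 0], "claw": 5}, {"delta_pos": [0, 0.002, 0], "delta_rot": [0, 0, 0], "claw": 0}, {"delta_pos": [0, 0.002, 0], "delta_rot": [0, 0, 0], "claw": 0}]' --force 25

```text
time: 7.7
eef_pos: [0.5806, -0.2308, 0.0568]
tcp_rot: [0.016, 1.0, -0.002, 0.003]
contact_force: [0.7, -0.5, 5.6]
opening: 0.151
```

Run:
```python
from h import *
show()
s=ctrl.get_state()
rv=np.array([.6368,-.2312]); p=s['eef_pos']; v=p[:2]-rv
print(np.linalg.norm(v),np.arctan2(v[1],v[0])%(2*np.pi))
```

```text
t 7.7 pos [ 0.5806 -0.2308  0.0568] yaw 3.1105 z [ 0.006 -0.004 -1.   ] F [ 0.7 -0.5  5.6] T [ 0.03 -0.06  0.07] op 0.151 q [-0.54  0.34  1.81 -0.    0.98 -2.08]
0.056227786368110225 3.1337708205305512
```

```bash
cat >> h.py <<'E'
def arc(rv,angs):
    s=ctrl.get_state(); p=s['eef_pos']; r=R.from_quat(s['tcp_rot']); v=p[:2]-rv
    for a in angs:
        c,sn=np.cos(-a),np.sin(-a); n=rv+np.array([c*v[0]-sn*v[1],sn*v[0]+c*v[1]])
        print(a,np.round(r.inv().apply(np.r_[n-p[:2],0]),4).tolist())
E
python3 - <<'E'
from h import *
arc(np.array([.6368,-.2312]),[.1,.2,.3,.4,.5])
E
```

```text
0.1 [-0.0002, 0.0056, -0.0]
0.2 [-0.0009, 0.0112, -0.0]
0.3 [-0.0021, 0.0167, -0.0]
0.4 [-0.0039, 0.022, -0.0001]
0.5 [-0.0063, 0.0271, -0.0001]
```

carry_out --commands '[{"delta_pos": [0, 0.0055, 0], "delta_rot": [0, 0, 0.1], "claw": 0}, {"delta_pos": [-0.001, 0.011, 0], "delta_rot": [0, 0, 0.2], "claw": 0}, {"delta_pos": [-0.002, 0.0165, 0], "delta_rot": [0, 0, 0.3], "claw": 0}, {"delta_pos": [-0.004, 0.022, 0], "delta_rot": [0, 0, 0.4], "claw": 0}, {"delta_pos": [-0.006, 0.027, 0], "delta_rot": [0, 0, 0.5], "claw": 0}, {"delta_pos": [-0.006, 0.027, 0], "delta_rot": [0, 0, 0.5], "claw": 0}]' --force 25

```text
time: 8.2
eef_pos: [0.5882, -0.2034, 0.057]
tcp_rot: [0.263, 0.965, -0.001, 0.005]
contact_force: [1.4, -0.3, 0.9]
opening: 0.151
```

Run:
```python
from h import *
show()
arc(np.array([.6368,-.2312]),[.1,.2,.3,.4,.5,.6])
s=ctrl.get_state(); v=s['eef_pos'][:2]-[.6368,-.2312]; print(np.linalg.norm(v),np.arctan2(v[1],v[0]))
```

```text
t 8.2 pos [ 0.5882 -0.2034  0.057 ] yaw 2.6099 z [ 0.008 -0.005 -1.   ] F [ 1.4 -0.3  0.9] T [-0.05 -0.32 -0.03] op 0.151 q [-0.5   0.33  1.82 -0.    0.98 -1.53]
0.1 [-0.0002, 0.0056, 0.0]
0.2 [-0.001, 0.0111, 0.0]
0.3 [-0.0023, 0.0166, 0.0]
0.4 [-0.0042, 0.0218, 0.0]
0.5 [-0.0065, 0.0269, 0.0001]
0.6 [-0.0094, 0.0317, 0.0001]
0.0559781007827968 2.621366631973808
```

Forces are low and the stud is following the arc. I'll carry on.

carry_out --commands '[{"delta_pos": [0, 0.0055, 0], "delta_rot": [0, 0, 0.1], "claw": 0}, {"delta_pos": [-0.001, 0.011, 0], "delta_rot": [0, 0, 0.2], "claw": 0}, {"delta_pos": [-0.002, 0.0165, 0], "delta_rot": [0, 0, 0.3], "claw": 0}, {"delta_pos": [-0.004, 0.022, 0], "delta_rot": [0, 0, 0.4], "claw": 0}, {"delta_pos": [-0.0065, 0.027, 0], "delta_rot": [0, 0, 0.5], "claw": 0}, {"delta_pos": [-0.0065, 0.027, 0], "delta_rot": [0, 0, 0.5], "claw": 0}]' --force 25

```text
time: 8.7
eef_pos: [0.6078, -0.1831, 0.0569]
tcp_rot: [0.493, 0.87, 0.0, 0.005]
contact_force: [0.9, 0.0, 0.3]
opening: 0.151
```

Run:
```python
from h import *
show()
arc(np.array([.6368,-.2312]),[.1,.2,.3,.4,.45,.5,.55])
s=ctrl.get_state(); v=s['eef_pos'][:2]-[.6368,-.2312]; print(np.linalg.norm(v),np.arctan2(v[1],v[0]))
```

```text
t 8.7 pos [ 0.6078 -0.1831  0.0569] yaw 2.1113 z [ 0.008 -0.005 -1.   ] F [0.9 0.  0.3] T [ 0.04 -0.08  0.01] op 0.151 q [-0.45  0.36  1.79 -0.    0.99 -0.99]
0.1 [-0.0003, 0.0056, 0.0]
0.2 [-0.0011, 0.0112, 0.0001]
0.3 [-0.0025, 0.0166, 0.0001]
0.4 [-0.0044, 0.0219, 0.0001]
0.45 [-0.0055, 0.0244, 0.0002]
0.5 [-0.0068, 0.0269, 0.0002]
0.55 [-0.0082, 0.0294, 0.0002]
0.05616839144178267 2.1133264981422437
```

carry_out --commands '[{"delta_pos": [0, 0.0055, 0], "delta_rot": [0, 0, 0.1], "claw": 0}, {"delta_pos": [-0.001, 0.011, 0], "delta_rot": [0, 0, 0.2], "claw": 0}, {"delta_pos": [-0.0025, 0.0165, 0], "delta_rot": [0, 0, 0.3], "claw": 0}, {"delta_pos": [-0.0045, 0.022, 0], "delta_rot": [0, 0, 0.4], "claw": 0}, {"delta_pos": [-0.0055, 0.0245, 0], "delta_rot": [0, 0, 0.45], "claw": 0}, {"delta_pos": [-0.0055, 0.0245, 0], "delta_rot": [0, 0, 0.45], "claw": 0}, {"delta_pos": [-0.0055, 0.0245, 0], "delta_rot": [0, 0, 0.45], "claw": 0}]' --force 25

```text
time: 9.28
eef_pos: [0.6314, -0.1748, 0.0569]
tcp_rot: [0.673, 0.74, 0.001, 0.004]
contact_force: [1.5, 1.9, 0.7]
opening: 0.146
```

Run:
```python
from h import *
show()
s=ctrl.get_state(); v=s['eef_pos'][:2]-[.6368,-.2312]; print(np.linalg.norm(v),np.arctan2(v[1],v[0]))
np.savez('w8.npz',p=s['eef_pos'],q=s['tcp_rot'])
p,d=ctrl.read_camera('wrist'); cv2.imwrite('pics/w8.png',p[:,:,::-1])
p,d=ctrl.read_camera('top'); cv2.imwrite('pics/t8.png',cv2.resize(p[100:300,180:450,::-1],None,fx=2.9,fy=2.9)[:600])
```

```text
t 9.28 pos [ 0.6314 -0.1748  0.0569] yaw 1.6656 z [ 0.008 -0.004 -1.   ] F [1.5 1.9 0.7] T [ 0.27 -0.11  0.05] op 0.146 q [-0.42  0.4   1.73 -0.    1.   -0.52]
0.05665010048692996 1.6659498590126185
```

View pics/w8.png

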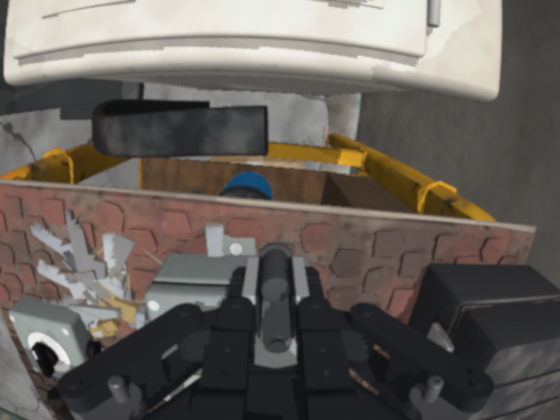

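carry_out --commands '[{"delta_pos": [0, 0.001, 0], "delta_rot": [0, 0, 0.01], "claw": 0}, {"delta_pos": [0, 0.001, 0], "delta_rot": [0, 0, 0.01], "claw": 0}, {"delta_pos": [0, 0.001, 0], "delta_rot": [0, 0, 0.01], "claw": 20}, {"delta_pos": [0, 0.001, 0], "delta_rot": [0, 0, 0.01], "claw": 40}, {"delta_pos": [0, 0.001, 0], "delta_rot": [0, 0, 0.01], "claw": 45}, {"delta_pos": [0, 0.001, 0], "delta_rot": [0, 0, 0.01], "claw": 45}, {"delta_pos": [0, 0.001, -0.02], "delta_rot": [0, 0, 0.01], "claw": 45}, {"delta_pos": [0, 0.001, -0.05], "delta_rot": [0, 0, 0.01], "claw": 45}]' --force 25

```text
time: 10.05
eef_pos: [0.629, -0.1735, 0.1029]
tcp_rot: [0.677, 0.736, -0.0, 0.0]
contact_force: [0.3, 0.4, -0.4]
opening: 0.447
```

carry_out --commands '[{"delta_pos": [0, 0, -0.03], "delta_rot": [0, 0, 0], "claw": 45}, {"delta_pos": [0, 0, -0.07], "delta_rot": [0, 0, 0], "claw": 45}, {"delta_pos": [-0.03, 0, -0.1], "delta_rot": [0, 0, 0], "claw": 45}, {"delta_pos": [-0.06, 0, -0.13], "delta_rot": [0, 0, 0], "claw": 45}, {"delta_pos": [-0.09, 0, -0.15], "delta_rot": [0, 0, 0], "claw": 45}, {"delta_pos": [-0.1, 0, -0.15], "delta_rot": [0, 0, 0], "claw": 45}, {"delta_pos": [-0.1, 0, -0.15], "delta_rot": [0, 0, 0], "claw": 45}]'

```text
time: 10.63
eef_pos: [0.6376, -0.2763, 0.2547]
tcp_rot: [0.678, 0.735, -0.0, 0.002]
contact_force: [-0.7, -0.2, -0.2]
opening: 0.449
```

Run:
```python
from h import *
show()
s=ctrl.get_state()
np.savez('w9.npz',p=s['eef_pos'],q=s['tcp_rot'])
p,d=ctrl.read_camera('wrist'); cv2.imwrite('pics/w9.png',p[:,:,::-1])
p,d=ctrl.read_camera('side'); cv2.imwrite('pics/s9.png',cv2.resize(p[100:300,180:450,::-1],None,fx=2.9,fy=2.9)[:600])
```

```text
t 10.63 pos [ 0.6376 -0.2763  0.2547] yaw 1.6507 z [ 0.003 -0.003 -1.   ] F [-0.7 -0.2 -0.2] T [0.06 0.   0.04] op 0.449 q [-0.55  0.3   1.48 -0.    1.36 -0.63]
```

View pics/w9.png

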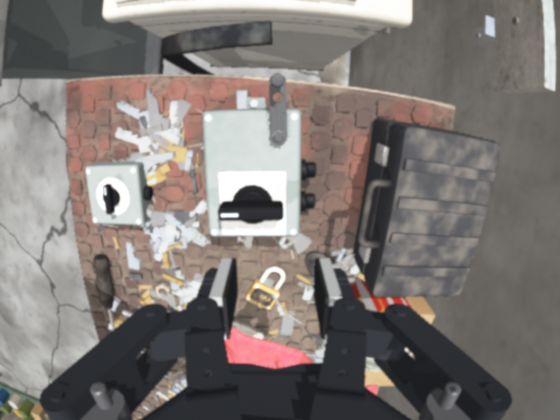

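View pics/s9.png

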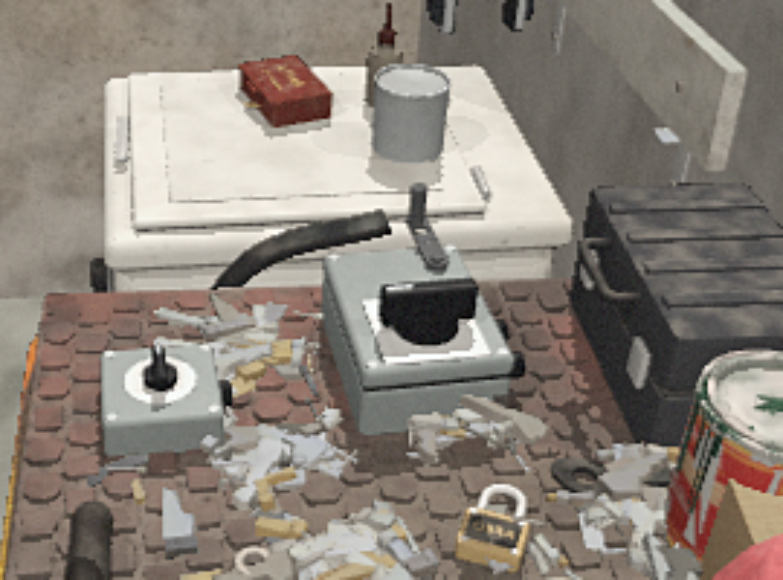

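Run:
```python
from h import *
im=cv2.imread('pics/w9.png')
cv2.imwrite('pics/w9c.png',cv2.resize(im[65:245,195:325],None,fx=3.3,fy=3.3,interpolation=cv2.INTER_CUBIC))
```

```text
(no output)
```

View pics/w9c.png

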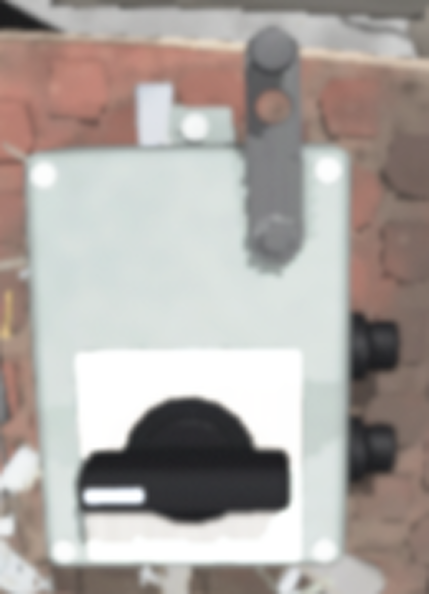

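Run:
```python
from h import *
w=np.load('w9.npz'); p,q=w['p'],w['q']
f=lambda a,z:wray(np.array(a)/3.3+[195,65],z,p,q)
P=f([(43,175),(328,170),(324,550),(64,551)],.063)[:,:2]; yd=P[0]-P[3]+P[1]-P[2]; xd=P[1]-P[0]+P[2]-P[3]
ya,yb=np.arctan2(-yd[0],yd[1]),np.arctan2(xd[1],xd[0]); print('box',P.mean(0),ya,yb); y=(ya+yb)/2
b=f([(79,484),(290,480)],.1); d=b[1]-b[0]; print('bar ang',np.arctan2(d[1],d[0])-y+np.pi/2, np.linalg.norm(d))
r=f([(275,235)],.07)[0]; h=f([(272,107)],.067)[0]; s=f([(272,48)],.098)[0]
for t in (h,s):
    v=t-r; print('hasp',np.linalg.norm(v[:2]),y+np.pi-np.arctan2(v[1],v[0]))
a=f([(246,60),(248,240)],.069); c=f([(299,60),(302,240)],.069); dd=(a[0]-a[1]+c[0]-c[1]); print('leaf edges',y+np.pi-np.arctan2(dd[1],dd[0]))
```

```text
box [ 0.61189254 -0.27726963] 0.08387936553109256 0.08486759904714786
bar ang 1.585711545900891 0.06656039088010177
hasp 0.04151706673171159 1.5519733242508618
hasp 0.05869988461404878 1.5538783866035546
leaf edges 1.560788144156906
```

Run:
```python
from h import *
show(); print(ctrl.sign_off())
```

```text
t 10.73 pos [ 0.6364 -0.2724  0.2507] yaw 1.6533 z [-0.003  0.002 -1.   ] F [ 0.4  0.5 -0.1] T [ 0.03 -0.01  0.02] op 0.452 q [-0.55  0.3   1.49  0.    1.36 -0.63]
the job is handed in; nothing more can be done
None
```

The isolator is off and its hasp is swung out. I handed the job in at 10.7 s with the gripper open and clear of everything.

- **Handle:** I gripped the bar and turned it anticlockwise until it met its stop, where the wrist torque rose to 0.9 N m. The last wrist picture puts it at about 1.585 rad, against 1.57 for off.
- **Hasp:** I swung it clockwise by its stud and let go. The last picture puts it at 1.55 to 1.56 rad, against 1.57 for square. The padlock hole is clear beyond the box's end.
- **Forces and the small box:** No contact reading between moves exceeded about 6 N. The small switch box was not touched, and its knob looks unchanged in the side view.

**What disagreed:** the fingertips turned out to be about 27 mm behind the reported TCP, not 17 mm ahead as stated. My first close on the handle therefore shut on air above the bar, without contact. I measured the real offset from the side camera's depth, went about 43 mm lower, and used that offset from then on. The three cameras also differed by up to about 6 mm along y on where the box lies. The forces while turning the handle confirmed the position I used.

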